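# Latch the sample chamber and read its lid temperature

### The job

Push the sample chamber's open lid down and press it past the catch until it clicks fully shut and stays shut by itself. Then pick up the yellow infrared thermometer and hold it still for about two seconds with its lens looking straight down at the black spot on the closed lid, centred over the spot and about 8 cm above it, without touching the chamber with it. Finally set it back in its cradle without dropping it, let go, and leave the jar, beaker and brass weight where they stand.

Things in the scene. Friction and masses are not known exactly. Their poses are not given: they have to be found in the camera images.
- chamber: Fixed heated sample chamber: rust-red box 200 (x) x 190 (y) x 100 mm high, cream lid on top. Origin: centre of its underside. Its x axis points from the front (steel catch, red lamp and black knob) to the hinge side. The catch, a steel blade 36 mm wide in front of the lid's front edge, reaches 118 mm high and 17 mm out from the front face.
- lid (a joint): Hinge angle of the cream lid in rad: 0 = fully shut, grows as it rises (starts 0.6 to 1.2). The hinge is stiff: the lid stays where left. Going down it meets the sprung catch at about 0.06 (front edge 12 mm too high) and takes about 12 N at the press pad to push past; then it stays at 0, its top 124 mm above the bench (127 mm on the pad).
- lid_hinge (a point): Point on the hinge line at the middle of the lid's rear edge, at the lid's underside, 102 mm above the bench. The lid is 200 mm from hinge to front edge, 190 mm wide, 22 mm thick. Its axes turn with the lid: x from front edge to hinge, y along the hinge, z out of the lid's upper face.
- press_pad (a point): Centre of the upper face of the orange pad (30 x 70 mm, 3 mm proud) near the lid's front edge; 178 mm from the hinge line. z axis: out of the lid's upper face.
- black_spot (a point): Centre of the matt black spot (40 mm diameter, thin white rim) on the lid's upper face, 85 mm from the hinge line and 30 mm to the lid's +y side. z axis: out of the lid's upper face.
- cradle: Fixed cradle: black base 130 x 80 x 8 mm with two aluminium posts, 14 mm thick and 62 mm wide (y), at x = -55 and +36 mm, their tops 60 mm high, with 7 mm high black cheeks that leave 46 mm between them for the handle. Nothing but the base lies between the posts. Origin: centre of the underside.
- thermometer: Loose infrared thermometer, 0.16 kg: yellow handle along x, x = -80 to +60 mm, 32 mm wide (y), 28 mm high; black head 50 x 44 x 36 mm centred at x = 75, its 26 mm thick snout pointing down to 30 mm below the handle's underside. Origin: on the handle's underside, mid-width; when parked it is over the cradle's origin, 60 mm above the bench, axes parallel to the cradle's.
- grip (a point): Where to take the thermometer: centre of the handle's section, 14 mm above its underside (74 mm above the bench when parked), midway across; free space on both sides, between the posts.
- lens (a point): Lens at the lower end of the snout: 75 mm ahead (+x) of the thermometer's origin and 30 mm below it. It looks along the thermometer's -z axis.
- jar: Bystander: amber jar with white cap, 60 mm diameter, 80 mm high. Origin: centre of its underside.
- beaker: Bystander: open steel beaker, 64 mm diameter, 80 mm high. Origin: centre of its underside.
- weight: Bystander: brass balance weight, 38 mm diameter, 53 mm high. Origin: centre of its underside.
Things that resemble listed ones, but are neither listed nor needed, are in the scene too. There is more than one size of the thermometer; the job needs the smallest.

How it is judged:
On the way, in this order (a step that is already met when the one before it is completed fails the run):
1. the lid is fully shut (within 0.025 rad) and stays so with the fingers off the chamber (value of joint lid below 0.025 rad and contact force between the fingers and chamber below 0.3 N), for 0.3 s.
2. the lid still shut, the thermometer is held still for 1.2 s with its lens 50 to 110 mm above the black spot, within 18 mm of the spot's centre sideways, pointing straight down within 0.15 rad (value of joint lid below 0.025 rad and horizontal distance between lens and black_spot below 0.018 m and z of lens in the frame of black_spot between 0.05 and 0.11 m and angle between thermometer's own z axis and vertical below 0.15 rad and linear speed of thermometer below 0.02 m/s and angular speed of thermometer below 0.15 rad/s), for 1.2 s.
At the end, for the whole second after the job is handed in: Lid fully shut (within 0.025 rad); thermometer still and level (0.08 rad) in its cradle between the cheeks, within 20 mm along and 12 mm across of the cradle's centre, origin 55 to 64 mm above the cradle's underside; jar, beaker, weight within 20 mm of their starts (value of joint lid below 0.025 rad and x of thermometer in the frame of cradle between -0.02 and 0.02 m and y of thermometer in the frame of cradle between -0.012 and 0.012 m and z of thermometer in the frame of cradle between 0.055 and 0.064 m and angle between thermometer's own z axis and vertical below 0.08 rad and linear speed of thermometer below 0.02 m/s and distance of each of jar, beaker, weight from where it was at the start of the episode below 0.02 m); the robot touches nothing.
It fails at once if the thermometer touches the chamber or its lid (contact force between thermometer and chamber above 0.5 N).
It fails at once if the thermometer is let go more than 25 mm above its seat (dropped) (contact force between the fingers and thermometer below 0.02 N and z of thermometer in the frame of cradle above 0.085 m).
It fails at once if the jar, beaker or weight is moved by more than 20 mm (distance of any of jar, beaker, weight from where it was at the start of the episode above 0.02 m).
It also fails if it takes over 72 s, if anything falls off the work surface, if the arm or the gripper's body presses on something with over 40 N, if the wrist force passes 120 N, or if a joint passes its speed limit or range.

### The arm

A 7-joint arm with a two-finger parallel gripper is mounted at the origin on the work surface. World frame = base frame: x ahead of the robot, y to its left, z up, the work surface at z = 0. Lengths are in m, angles in rad, forces in N, time in s.
With the tool pointing down it reaches from about 0.4 to 0.875 m from the base axis. Payload 19.3 kg.
Tool frame: the origin (TCP) lies at the very end of the fingers, on their centre line; the grasp point (between the pads) lies 19 mm behind it; z points along the fingers, y is the line along which they close (so a half turn about z gives the same grasp; the last joint's range is limited). The gripper opens to 85 mm and grips with 20 to 120 N. Pads are 22 mm wide; open, the fingers measure 114 mm over their backs; the gripper's body (76 mm by 85 mm) begins 54 mm behind the grasp point. The pads swing forward as they close: fully open they stand 13 mm farther back than shut.
Start: joints at [1.216, 0.521, -0.036, 1.599, 0.021, 1.021, -0.113], TCP at [0.176, -0.6, 0.231] pointing down, gripper open.
Joint ranges: [-2.91, 2.91], [-0.3, 2.13], [-1.5, 1.42], [0.17, 2.43], [-1.26, 4.41], [0.16, 1.93], [-2.52, 2.52]. Speed limits (rad/s): [1.89, 1.89, 2.39, 2.39, 3.01, 3.01, 3.01].

### API

Orientations are given as [roll, pitch, yaw] about the fixed x, y, z axes, in that order (R = Rz(yaw) Ry(pitch) Rx(roll)).
In Python, from workcell import observe, grab_frame, job_done gives the robot as it stands.
- The arm moves only by the tool move_arm, never from a script. Its argument "plan" is a list that holds one entry, the list of rows, each a list of 7 numbers: the shift along the tool's x, y, z each as a share of 0.02 m, from -1 to 1, then the turn, a rotation vector about the tool's x, y, z each as a share of 6 degrees, from -1 to 1, then the opening, from -1 (shut) to 1 (fully open). A call has exactly 10 rows; each row shifts and turns the commanded pose from where the row before left it, along the tool's axes as they then stand; what a row does not reach is not made up. A row lasts 1/10 s, in which the tool goes at most 50 mm and 8.59 degrees, less where a joint would pass 70% of its speed; a pose out of reach is approached as far as the arm can. A call with a number of a shift or a turn outside -1 to 1 is refused whole. A call with a gripper value outside its range is refused whole. The fingers move at their own pace and stop on an object; "grip_force" is the grip in N (left out, the last holds). Time passes only in rows, so rows that do not move let the fingers close, or fill a call up. It gives the time, the measured TCP pose, the force, the opening and the grip force at its end, in the units of the state.
- observe(): the state, without advancing time (a new reading comes with each control period).
- grab_frame(name): name is "scene" or "top" or "wrist"; returns a dict with "color" (384x512x3 uint8, red, green, blue), "intrinsics" (3x3 intrinsics, pixels), "position" and "orientation" of the camera in the world; the wrist camera has in their place "tool_from_camera" (4x4, takes a point from camera to tool coordinates, whose origin is the TCP and whose axes are the flange's). Camera axes: x right, y down, z forward; pixel columns grow to the right and rows downward; lengths in m; the calibration is good to about 2 mm. The wrist camera is an equidistant fisheye: a pixel r from the principal point sees the ray r / f radians off the axis. A picture is of the moment at which its call begins: read the wrist's pose just before it. There is no depth.
- job_done(): hands the job in; it is judged then, once.
The state is a dict: "clock": time; "qpos": joint angles; "qd": joint speeds; "joint_efforts": joint torques, N m; "position": TCP position; "tool_rot": TCP orientation; "force": force on the tool from outside, world axes, zero at the start; "moment": the same for the moment, N m; "grip_width": finger opening in m; "finger_force": force on a finger pad.
Only numpy, scipy, OpenCV 4.12 (cv2) and the standard library are available. Lean on these libraries where they do the work, as an engineer would, in place of code of your own. Each camera call takes 0.05 s, during which the arm holds its last target. There are 200 camera calls.

## Working session

There is one attempt and no reset: what is moved stays moved. The work goes in short steps, Python scripts to look and compute and a tool call to move; the robot and the scene stay as the last step left them, time stands still between calls to the robot, and variables do not carry over. Pictures are saved under pics/ and viewed, at most 10 in all, crops included, and the job is handed in when it is done.

Besides the shell and the picture viewer there is one more tool, called after "Emit:" as name(argument=value, ...) on one line, values as JSON. move_arm: Moves the arm, as the interface text tells. Shift numbers are shares of 0.02 m and turn numbers shares of 6 degrees, none past 1 either way. Its arguments: {"type":"object","properties":{"plan":{"type":"array"},"grip_force":{"type":"number"}},"required":["plan"]}

```bash
mkdir -p pics; ls; cat > h.py <<'E'
import numpy as np, cv2, pickle
from scipy.spatial.transform import Rotation as R
from workcell import observe, grab_frame, job_done
def rot(o):
    o=np.array(o,float)
    return o if o.shape==(3,3) else (R.from_euler('xyz',o).as_matrix() if o.size==3 else R.from_quat(o).as_matrix())
def ray(f,uv):
    K=np.array(f['intrinsics']); d=np.linalg.inv(K)@np.array([uv[0],uv[1],1.]); d=rot(f['orientation'])@d
    return np.array(f['position']),d/np.linalg.norm(d)
def plane(f,uv,z):
    p,d=ray(f,uv); return p+d*(z-p[2])/d[2]
def tri(rays):
    A=np.zeros((3,3));b=np.zeros(3)
    for p,d in rays:
        M=np.eye(3)-np.outer(d,d);A+=M;b+=M@p
    return np.linalg.solve(A,b)
def proj(f,X):
    c=rot(f['orientation']).T@(np.array(X)-f['position']); k=np.array(f['intrinsics'])@c; return k[:2]/k[2]
def save(n,f): cv2.imwrite(n,cv2.cvtColor(f['color'],cv2.COLOR_RGB2BGR))
E
python3 - <<'E'
from h import *
s=observe();print(s)
fs={}
for n in('scene','top'):
    f=grab_frame(n);fs[n]=f;print(n,f['intrinsics'],f['position'],f['orientation'])
    save(f'pics/{n}0.png',f)
pickle.dump(fs,open('f0.pkl','wb'))
E
```

```text
pics
{'clock': 0.0, 'qpos': array([ 1.2158149 ,  0.52201025, -0.03632898,  1.60001131,  0.0212368 ,
        1.02113252, -0.11282348]), 'qd': array([ 4.47102470e-04,  2.68754907e-04,  1.31682519e-03,  1.32542093e-04,
        8.99588829e-05, -6.86626259e-04,  9.05362629e-04]), 'joint_efforts': array([-5.59134660e-04, -9.27121067e+01,  1.98022798e+00, -3.69944143e+01,
        1.79720821e-02,  8.08005687e-03, -5.77806850e-05]), 'position': array([ 0.17544741, -0.59950287,  0.2307269 ]), 'tool_rot': array([-3.14042286e+00,  1.16141287e-04,  2.84768709e-01]), 'force': array([-0.05053936,  0.3498573 ,  0.17740893]), 'moment': array([-0.02346538,  0.03280699, -0.01098498]), 'finger_force': 0.0, 'grip_width': 0.08542660286643851}
scene [[415.42778254   0.         252.41778334]
 [  0.         415.42778254 182.77303121]
 [  0.           0.           1.        ]] [1.09582381 0.05432948 0.92834474] [-2.59783473 -0.00358432  1.48032397]
top [[358.89427354   0.         254.00558129]
 [  0.         358.89427354 191.82460069]
 [  0.           0.           1.        ]] [0.44688407 0.10499061 0.81462195] [-2.99171230e+00 -1.20520159e-03 -1.54617680e+00]
```

View pics/scene0.png

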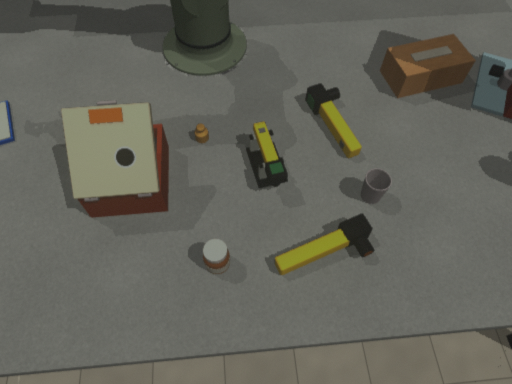

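View pics/top0.png

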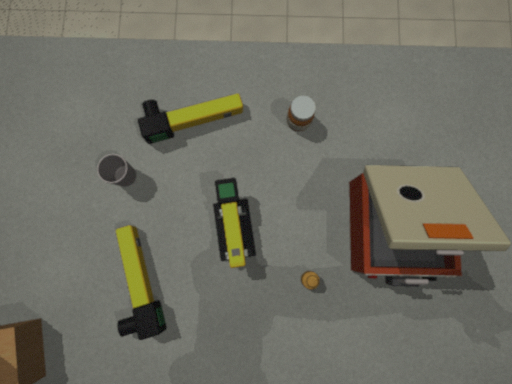

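The cradled thermometer, with its handle at scene (265,143) and top (233,233), is the smallest of three. The other two lie loose at scene (340,128) / top (135,268) and scene (313,251) / top (205,111). The chamber is at scene (115,160) / top (425,225) with its lid open. The orange pad is at scene (106,116) / top (447,231), and the spot at scene (125,157) / top (411,193).

```bash
cat > m.py <<'E'
from h import *
fs=pickle.load(open('f0.pkl','rb'));S,T=fs['scene'],fs['top']
def cen(f,lo,hi,box,nm,inv=False):
    x0,y0,x1,y1=box;h=cv2.cvtColor(f['color'],cv2.COLOR_RGB2HSV)
    m=cv2.inRange(h,np.array(lo),np.array(hi));k=np.zeros_like(m);k[y0:y1,x0:x1]=m[y0:y1,x0:x1]
    cs,_=cv2.findContours(k,cv2.RETR_EXTERNAL,cv2.CHAIN_APPROX_NONE);c=max(cs,key=cv2.contourArea)
    M=cv2.moments(c);u=(M['m10']/M['m00'],M['m01']/M['m00'])
    r=cv2.minAreaRect(c);ap=cv2.approxPolyDP(cv2.convexHull(c),3,True)[:,0]
    print(nm,np.round(u,1),'A',M['m00'],'box',np.round(cv2.boxPoints(r),0).tolist(),'poly',ap.tolist());return u,c
if __name__=='__main__':
    res={}
    for nm,lo,hi,bs,bt in [('pad',(3,150,80),(16,255,255),(80,100,135,130),(415,215,480,245)),
      ('spot',(0,0,0),(180,255,60),(112,145,138,170),(396,183,428,203)),
      ('handle',(24,120,60),(34,255,255),(245,115,285,170),(215,195,250,272)),
      ('screen',(50,60,20),(90,255,255),(262,155,290,180),(212,178,242,203)),
      ('lid',(20,20,100),(36,110,255),(60,95,170,210),(355,160,512,255)),
      ('bigA',(24,120,60),(34,255,255),(310,90,370,160),(110,215,160,310)),
      ('bigB',(24,120,60),(34,255,255),(270,220,360,280),(160,90,250,135))]:
        a,_=cen(S,lo,hi,bs,nm+' S');b,_=cen(T,lo,hi,bt,nm+' T')
        ra,rb=ray(S,a),ray(T,b);X=tri([ra,rb]);res[nm]=X
        print('   ->',X.round(4),'reproj',(proj(S,X)-a).round(1),(proj(T,X)-b).round(1))
    for nm,u in [('weight',(311,281)),('jar',(300,108)),('beaker',(115,170))]: print(nm,plane(T,u,.06).round(3))
    a=cv2.resize(T['color'][170:280,200:265],None,fx=5,fy=5,interpolation=cv2.INTER_CUBIC)
    b=cv2.resize(S['color'][90:215,235:295],None,fx=4.4,fy=4.4,interpolation=cv2.INTER_CUBIC)
    c=np.zeros((550,a.shape[1]+b.shape[1],3),np.uint8);c[:a.shape[0],:a.shape[1]]=a;c[:b.shape[0],a.shape[1]:]=b
    cv2.imwrite('pics/crop1.png',c[:,:,::-1])
E
python3 m.py
```

```text
pad S [105.1 115.1] A 380.0 box [[89.0, 110.0], [121.0, 108.0], [122.0, 121.0], [89.0, 123.0]] poly [[120, 108], [121, 120], [90, 122], [89, 110]]
pad T [447.5 230.8] A 557.5 box [[423.0, 224.0], [472.0, 224.0], [472.0, 238.0], [423.0, 238.0]] poly [[472, 238], [429, 237], [423, 224], [462, 224]]
   -> [ 0.4789 -0.2074  0.233 ] reproj [0.1 0. ] [0.1 0. ]
spot S [124.6 156.7] A 187.5 box [[117.0, 149.0], [133.0, 149.0], [133.0, 164.0], [117.0, 164.0]] poly [[126, 149], [133, 157], [130, 163], [122, 164], [117, 154]]
spot T [410.4 192.9] A 187.0 box [[400.0, 187.0], [421.0, 187.0], [421.0, 199.0], [400.0, 199.0]] poly [[400, 189], [411, 187], [421, 196], [410, 199]]
   -> [ 0.5489 -0.1766  0.1722] reproj [0. 0.] [0.1 0. ]
handle S [265.5 141.7] A 458.0 box [[251.0, 125.0], [264.0, 120.0], [279.0, 159.0], [265.0, 164.0]] poly [[255, 123], [264, 122], [277, 159], [267, 162], [263, 157]]
handle T [232.8 234.1] A 968.0 box [[220.0, 203.0], [236.0, 201.0], [246.0, 265.0], [229.0, 268.0]] poly [[235, 202], [244, 264], [231, 267], [221, 204]]
   -> [0.4696 0.1475 0.0836] reproj [ 0. -0.] [0. 
[... 882 characters left out ...]
 [347, 148]]
bigA T [133.3 266.6] A 1473.0 box [[115.0, 228.0], [136.0, 223.0], [154.0, 304.0], [133.0, 308.0]] poly [[128, 225], [135, 227], [153, 300], [134, 308], [116, 234], [118, 228]]
   -> [0.3973 0.3625 0.0339] reproj [-0.8  0.2] [-1.1 -0. ]
bigB S [311.3 249.3] A 1082.5 box [[275.0, 257.0], [342.0, 227.0], [349.0, 243.0], [282.0, 273.0]] poly [[348, 240], [284, 270], [275, 257], [337, 229]]
bigB T [203.6 111.3] A 1263.0 box [[165.0, 112.0], [239.0, 92.0], [244.0, 112.0], [171.0, 132.0]] poly [[240, 97], [241, 112], [173, 130], [166, 112], [234, 94]]
   -> [0.7472 0.2255 0.0339] reproj [ 0.3 -0. ] [0.3 0. ]
weight [ 0.379 -0.014  0.06 ]
jar [0.75 0.01 0.06]
beaker [0.601 0.406 0.06 ]
```

View pics/crop1.png

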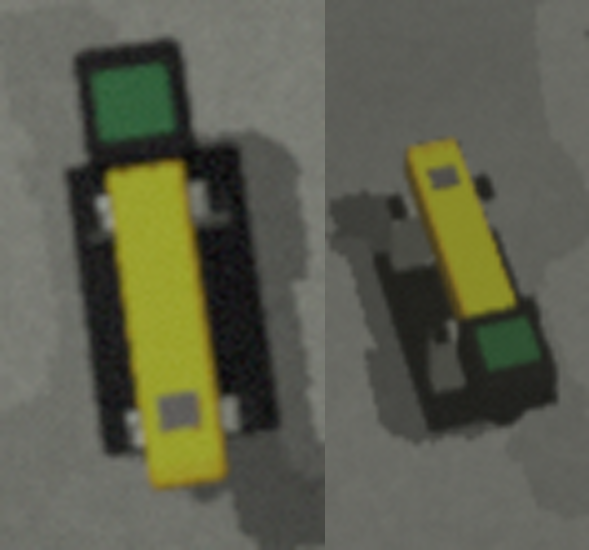

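The close crop confirms it: a short yellow handle with a black head and green screen, seated between the aluminium posts of the black base. The two decoys lie loose on the bench and are longer. Next I work out the lid geometry and the first shift.

```bash
cat > go.py <<'E'
from h import *
def delta(P,yaw=None):
    s=observe();Rt=rot(s['tool_rot']);d=Rt.T@(np.array(P)-s['position'])
    print('t',round(s['clock'],2),'pos',s['position'].round(4),'rpy',s['tool_rot'].round(3),'F',s['force'].round(1),'w',round(s['grip_width'],4))
    print('units xyz',(d/0.02).round(2),end=' ')
    if yaw is not None:
        w=R.from_matrix(Rt.T@rot([np.pi,0,yaw])).as_rotvec();print('turn',(np.degrees(w)/6).round(2),end='')
    print()
E
python3 - <<'E'
from m import *; from go import *; from scipy.optimize import least_squares
pad=np.array([.4789,-.2074,.233]);spot=np.array([.5489,-.1766,.1722])
def L(p,l): # l: lid coords
    hx,hy,a,y=p;c,s=np.cos(a),np.sin(a);X=[c*l[0]+s*l[2],l[1],-s*l[0]+c*l[2]]
    return np.array([hx+np.cos(y)*X[0]-np.sin(y)*X[1],hy+np.sin(y)*X[0]+np.cos(y)*X[1],.102+X[2]])
r=least_squares(lambda p:np.r_[L(p,[-.178,0,.025])-pad,L(p,[-.085,.03,.022])-spot],[.6,-.2,.7,0])
p=r.x;print('hinge,a,yaw',p.round(4),'res mm',(r.fun*1e3).round(1))
for n,q in[('hingecorner+',[0,.095,.022]),('hinge-',[0,-.095,.022]),('front+',[-.2,.095,.022]),('front-',[-.2,-.095,.022])]:
    X=L(p,q);print(n,X.round(3),'S',proj(S,X).round(0),'T',proj(T,X).round(0))
for a in[p[2],.5,.3,.15,.06,0]:
    q=p.copy();q[2]=a;print(round(a,2),L(q,[-.178,0,.025]).round(4))
q=p.copy();q[2]=0;print('spot shut',L(q,[-.085,.03,.022]).round(4))
for n,f,c in[('T',T,[(221,204),(235,202),(244,264),(231,267)]),('S',S,[(255,123),(264,122),(277,159),(267,162)])]:
    print(n,[plane(f,u,.088)[:2].round(4).tolist() for u in c])
delta([.475,-.207,.30],.175)
E
```

```text
hinge,a,yaw [ 0.6019 -0.2059  0.6768  0.0128] res mm [-0.1 -0.1 -0.   0.1  0.1  0.2]
hingecorner+ [ 0.614 -0.111  0.119] S [158. 192.] T [364. 163.]
hinge- [ 0.617 -0.301  0.119] S [ 72. 200.] T [460. 164.]
front+ [ 0.459 -0.113  0.244] S [149. 102.] T [392. 242.]
front- [ 0.461 -0.303  0.244] S [ 59. 108.] T [513. 243.]
0.68 [ 0.4788 -0.2075  0.233 ]
0.5 [ 0.4577 -0.2077  0.2093]
0.3 [ 0.4392 -0.208   0.1785]
0.15 [ 0.4296 -0.2081  0.1533]
0.06 [ 0.4257 -0.2081  0.1376]
0 [ 0.4239 -0.2082  0.127 ]
spot shut [ 0.5165 -0.177   0.124 ]
T [[0.5299, 0.1734], [0.5347, 0.145], [0.4111, 0.1231], [0.4046, 0.1487]]
S [[0.4106, 0.1262], [0.4094, 0.1498], [0.5277, 0.1693], [0.5343, 0.144]]
t 0.1 pos [ 0.1755 -0.5996  0.2308] rpy [-3.141  0.     0.285] F [-0.4  0.3  0.6] w 0.0856
units xyz [ 19.89 -14.63  -3.45] turn [-0.01  0.    1.05]
```

Emit:
move_arm(plan=[[[0,0,-1,0,0,1,-1],[0,0,-1,0,0,0,-1],[0,0,-1,0,0,0,-1],[0.95,-0.88,-0.5,0,0,0,-1],[0.95,-0.88,0,0,0,0,-1],[0.95,-0.88,0,0,0,0,-1],[0.95,-0.88,0,0,0,0,-1],[0.95,-0.88,0,0,0,0,-1],[0.95,-0.88,0,0,0,0,-1],[0.95,-0.88,0,0,0,0,-1]]])

```text
clock: 1.1
position: [0.2848, -0.4538, 0.3011]
tool_rot: [-3.141, 0.0, 0.18]
force: [0.4, -1.0, 0.4]
grip_width: 0.0002
finger_force: 0.0
```

Emit:
move_arm(plan=[[[0.95,-0.88,0,0,0,0,-1],[0.95,-0.88,0,0,0,0,-1],[0.95,-0.88,0,0,0,0,-1],[0.95,-0.88,0,0,0,0,-1],[0.95,-0.88,0,0,0,0,-1],[0.95,-0.88,0,0,0,0,-1],[0.95,-0.88,0,0,0,0,-1],[0.95,-0.88,0,0,0,0,-1],[0.95,-0.88,0,0,0,0,-1],[0,0,0,0,0,0,-1]]])

```text
clock: 2.1
position: [0.426, -0.2655, 0.3011]
tool_rot: [-3.141, -0.001, 0.184]
force: [0.0, -0.6, -0.0]
grip_width: 0.0002
finger_force: 0.0
```

```bash
python3 -c "
from go import *
delta([.475,-.207,.24],.177)"
```

```text
t 2.1 pos [ 0.426  -0.2655  0.3011] rpy [-3.141e+00 -1.000e-03  1.840e-01] F [ 0.  -0.6 -0. ] w 0.0002
units xyz [ 2.94 -2.42  3.06] turn [-0.01 -0.    0.07]
```

Emit:
move_arm(plan=[[[0.98,-0.8,0,0,0,0,-1],[0.98,-0.8,0,0,0,0,-1],[0.98,-0.8,0,0,0,0,-1],[0,0,1,0,0,0,-1],[0,0,1,0,0,0,-1],[0,0,0.7,0,0,0,-1],[0,0,0.3,0,0,0,-1],[-0.1,0,0.4,0,0,0,-1],[-0.2,-0.04,0.4,0,0,0,-1],[-0.3,-0.05,0.4,0,0,0,-1]]])

```text
clock: 3.1
position: [0.4612, -0.2111, 0.217]
tool_rot: [3.141, -0.001, 0.18]
force: [0.2, 0.0, 2.2]
grip_width: 0.0002
finger_force: 0.5
```

```bash
python3 -c "
from go import *
delta([.4392,-.208,.1785],.177)"
```

```text
t 3.1 pos [ 0.4612 -0.2111  0.217 ] rpy [ 3.141e+00 -1.000e-03  1.800e-01] F [0.2 0.  2.2] w 0.0002
units xyz [-1.05 -0.35  1.92] turn [ 0.   -0.01  0.03]
```

Emit:
move_arm(plan=[[[-0.22,-0.06,0.4,0,0,0,-1],[-0.22,-0.06,0.4,0,0,0,-1],[-0.22,-0.06,0.4,0,0,0,-1],[-0.2,-0.05,0.4,0,0,0,-1],[-0.2,-0.05,0.4,0,0,0,-1],[-0.16,-0.03,0.4,0,0,0,-1],[-0.16,-0.03,0.4,0,0,0,-1],[-0.16,-0.03,0.4,0,0,0,-1],[-0.1,-0.02,0.3,0,0,0,-1],[-0.1,-0.02,0.3,0,0,0,-1]]])

```text
clock: 4.1
position: [0.4255, -0.2091, 0.1408]
tool_rot: [-3.142, 0.0, 0.18]
force: [0.5, 0.0, 0.2]
grip_width: -0.0005
finger_force: 0.3
```

```bash
python3 -c "
from go import *
delta([.424,-.208,.127],.177)"
```

```text
t 4.1 pos [ 0.4255 -0.2091  0.1408] rpy [-3.142  0.     0.18 ] F [0.5 0.  0.2] w -0.0005
units xyz [-0.07 -0.07  0.69] turn [-0.    0.    0.03]
```

Emit:
move_arm(plan=[[[-0.07,-0.05,0.1,0,0,0,-1],[0,0,0.1,0,0,0,-1],[0,0,0.1,0,0,0,-1],[0,0,0.1,0,0,0,-1],[0,0,0.1,0,0,0,-1],[0,0,0.1,0,0,0,-1],[0,0,0.1,0,0,0,-1],[0,0,0.1,0,0,0,-1],[0,0,0,0,0,0,-1],[0,0,0,0,0,0,-1]]])

```text
clock: 5.1
position: [0.4242, -0.2084, 0.1264]
tool_rot: [3.141, -0.0, 0.18]
force: [-9.3, 3.1, 34.2]
grip_width: -0.0
finger_force: 17.1
```

Emit:
move_arm(plan=[[[0,0,-0.5,0,0,0,-1],[0,0,-1,0,0,0,-1],[0,0,-1,0,0,0,1],[0,0,-1,0,0,0,1],[0,-1,-1,0,0,0,1],[0,-1,-1,0,0,0,1],[0,-1,-0.5,0,0,0,1],[0,-1,0,0,0,0,1],[0,-1,0,0,0,0,1],[0,-1,0,0,0,0,1]]])

```text
clock: 6.1
position: [0.4024, -0.0895, 0.2454]
tool_rot: [3.141, -0.0, 0.18]
force: [0.4, -0.1, 0.4]
grip_width: 0.0855
finger_force: 0.0
```

```bash
python3 - <<'E'
from go import *; import m
S=grab_frame('scene');T=grab_frame('top');save('pics/scene1.png',S)
pickle.dump({'scene':S,'top':T},open('f1.pkl','wb'))
for nm,lo,hi,z,pred in[('pad',(3,150,80),(16,255,255),.127,[.4239,-.2082,.127]),('spot',(0,0,0),(180,255,60),.124,[.5165,-.177,.124])]:
    try:
        us=[]
        for f in(S,T):
            c=proj(f,pred).astype(int);w=35 if nm=='pad' else 14
            us.append(m.cen(f,lo,hi,(c[0]-w,c[1]-w,c[0]+w,c[1]+w),nm)[0])
        print('->',tri([ray(S,us[0]),ray(T,us[1])]).round(4))
    except Exception as e: print(nm,e)
delta([.4845,.150,.20],.177)
E
```

```text
pad [120.5 126.3] A 223.5 box [[106.0, 122.0], [134.0, 121.0], [135.0, 130.0], [106.0, 132.0]] poly [[134, 121], [133, 130], [106, 130], [108, 123]]
pad [402.3 256.8] A 8.0 box [[400.0, 256.0], [408.0, 256.0], [408.0, 258.0], [400.0, 258.0]] poly [[408, 256], [400, 258]]
-> [ 0.4323 -0.1906  0.1297]
spot [131.1 156.9] A 130.0 box [[124.0, 151.0], [138.0, 151.0], [138.0, 163.0], [124.0, 163.0]] poly [[138, 154], [134, 162], [124, 160], [128, 152]]
spot [400.1 214. ] A 258.0 box [[391.0, 205.0], [409.0, 205.0], [409.0, 223.0], [391.0, 223.0]] poly [[402, 205], [409, 218], [398, 223], [391, 211]]
-> [ 0.515  -0.1766  0.1228]
t 6.2 pos [ 0.4024 -0.0883  0.2455] rpy [-3.141 -0.     0.183] F [-0.2 -1.3 -0.2] w 0.0855
units xyz [  6.2  -10.97   2.28] turn [-0.   -0.    0.06]
```

View pics/scene1.png

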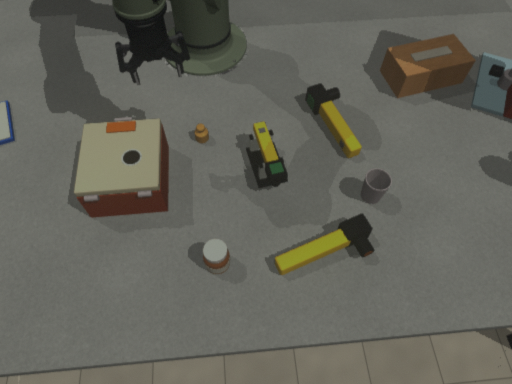

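The picture shows the lid down, with the pad at (121,127), the spot at (131,157) and nothing else disturbed. The spot triangulates to z = 0.123, which matches a shut lid. I go above the thermometer next.

Emit:
move_arm(plan=[[[0.56,-1,0,0,0,0,1],[0.56,-1,0,0,0,0,1],[0.56,-1,0,0,0,0,1],[0.56,-1,0,0,0,0,1],[0.56,-1,0,0,0,0,1],[0.56,-1,0,0,0,0,1],[0.56,-1,0,0,0,0,1],[0.56,-1,0,0,0,0,1],[0.56,-1,0.5,0,0,0,1],[0.56,-1,0.5,0,0,0,1]]])

```text
clock: 7.2
position: [0.4777, 0.1269, 0.2251]
tool_rot: [3.142, -0.001, 0.18]
force: [-0.4, -0.2, -0.2]
grip_width: 0.0854
finger_force: 0.0
```

```bash
python3 - <<'E'
from go import *
f1=pickle.load(open('f1.pkl','rb'))['scene']
print('pad pred shut',proj(f1,[.4239,-.2082,.127]).round(1),'pred .06',proj(f1,[.4257,-.2081,.1376]).round(1))
f=grab_frame('wrist');s=observe();print({k:np.round(v,4).tolist() for k,v in f.items() if k!='color'})
pickle.dump((s,f),open('w1.pkl','wb'));save('pics/w1.png',f)
delta([.4845,.150,.15],.177)
E
```

```text
pad pred shut [119.9 126.3] pred .06 [118.7 124.2]
{'intrinsics': [[297.3186, 0.0, 259.0411], [0.0, 297.3186, 189.9847], [0.0, 0.0, 1.0]], 'tool_from_camera': [[-0.0009, -0.9474, -0.3199, 0.0824], [1.0, -0.0007, -0.0008, 0.0005], [0.0005, -0.3199, 0.9474, -0.1422], [0.0, 0.0, 0.0, 1.0]]}
t 7.25 pos [0.4778 0.1303 0.2236] rpy [-3.14   0.     0.182] F [-3.5  5.4 -3.9] w 0.0855
units xyz [ 0.51 -0.9   3.68] turn [-0.02  0.    0.05]
```

View pics/w1.png

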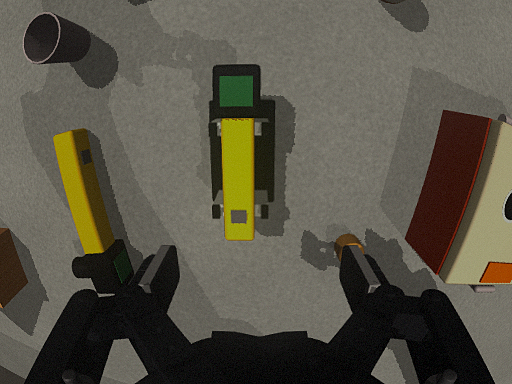

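The wrist view shows the thermometer parked between its posts, with the handle from (237,118) to (239,238) and the screen at (236,92). The fingers are open and clear of it. I centre over it and re-measure at rest.

Emit:
move_arm(plan=[[[0.5,-0.9,0.5,0,0,0,1],[0,0,1,0,0,0,1],[0,0,0.5,0,0,0,1],[0,0,0,0,0,0,1],[0,0,0,0,0,0,1],[0,0,0,0,0,0,1],[0,0,0,0,0,0,1],[0,0,0,0,0,0,1],[0,0,0,0,0,0,1],[0,0,0,0,0,0,1]]])

```text
clock: 8.25
position: [0.4837, 0.146, 0.1855]
tool_rot: [-3.142, -0.0, 0.18]
force: [-0.4, 0.2, 0.4]
grip_width: 0.0855
finger_force: 0.0
```

```bash
cat >> h.py <<'E'
def wplane(s,f,uv,z):
    K=np.array(f['intrinsics']);v=np.array([uv[0]-K[0,2],uv[1]-K[1,2]])/K[0,0];r=np.linalg.norm(v)+1e-9
    d=np.r_[np.sin(r)*v/r,np.cos(r)];M=np.array(f['tool_from_camera']);Rt=rot(s['tool_rot'])
    d=Rt@M[:3,:3]@d;p=Rt@M[:3,3]+s['position'];return p+d*(z-p[2])/d[2]
E
python3 - <<'E'
from go import *; import m
s=observe();f=grab_frame('wrist');save('pics/w2.png',f)
for nm,lo,hi,z in[('handle',(24,120,60),(34,255,255),.088),('screen',(50,60,20),(90,255,255),.0955)]:
    u,c=m.cen(f,lo,hi,(190,20,310,330),nm);print(wplane(s,f,u,z).round(4))
    b=cv2.boxPoints(cv2.minAreaRect(c));P=np.array([wplane(s,f,q,z)[:2] for q in b]);print(P.round(4).tolist())
    # contour in metric
    Q=np.array([wplane(s,f,q[0],z)[:2] for q in c],np.float32);print('metric rect',cv2.minAreaRect(Q*1000))
delta([.4845,.150,.10],.177)
E
```

```text
handle [253.7 192. ] A 3739.0 box [[236.0, 134.0], [273.0, 133.0], [276.0, 267.0], [239.0, 267.0]] poly [[271, 134], [270, 234], [260, 266], [243, 267], [238, 233], [236, 137]]
[0.4827 0.1501 0.088 ]
[[0.5289, 0.173], [0.5349, 0.1438], [0.412, 0.1166], [0.4047, 0.1511]]
metric rect ((469.829833984375, 147.00270080566406), (125.63980865478516, 30.296743392944336), 10.140216827392578)
screen [254.7 101.8] A 1386.0 box [[235.0, 84.0], [275.0, 84.0], [275.0, 120.0], [235.0, 120.0]] poly [[274, 84], [273, 120], [236, 120], [235, 84]]
[0.5576 0.1625 0.0955]
[[0.5688, 0.1798], [0.5742, 0.1496], [0.5464, 0.1444], [0.541, 0.175]]
metric rect ((557.5519409179688, 162.17196655273438), (28.287017822265625, 31.001615524291992), 10.053279876708984)
t 8.3 pos [0.4836 0.146  0.1854] rpy [-3.142 -0.     0.18 ] F [ 0.8 -0.  -0.4] w 0.0855
units xyz [ 0.08 -0.19  4.27] turn [-0.   -0.    0.03]
```

Emit:
move_arm(plan=[[[0.08,-0.18,0.8,0,0,0.03,1],[0,0,1,0,0,0,1],[0,0,1,0,0,0,1],[0,0,1,0,0,0,1],[0,0,1,0,0,0,1],[0,0,0.8,0,0,0,1],[0,0,0.6,0,0,0,1],[0,0,0.4,0,0,0,1],[0,0,0,0,0,0,1],[0,0,0,0,0,0,1]]])

```text
clock: 9.3
position: [0.4848, 0.15, 0.0537]
tool_rot: [-3.142, -0.0, 0.177]
force: [-0.7, 0.3, 0.6]
grip_width: 0.0856
finger_force: 0.0
```

Emit:
move_arm(plan=[[[0,0,0,0,0,0,0.2],[0,0,0,0,0,0,0],[0,0,0,0,0,0,-0.2],[0,0,0,0,0,0,-0.5],[0,0,0,0,0,0,-1],[0,0,0,0,0,0,-1],[0,0,0,0,0,0,-1],[0,0,0,0,0,0,-1],[0,0,0,0,0,0,-1],[0,0,0,0,0,0,-1]]], grip_force=60)

```text
clock: 10.3
position: [0.4847, 0.1498, 0.0537]
tool_rot: [3.142, -0.0, 0.177]
force: [-1.5, -1.9, 7.3]
grip_width: 0.0315
finger_force: 59.5
```

Emit:
move_arm(plan=[[[0,0,-0.3,0,0,0,-1],[0,0,-0.5,0,0,0,-1],[0,0,-0.7,0,0,0,-1],[0,0,-1,0,0,0,-1],[0,0,-1,0,0,0,-1],[0,0,-1,0,0,0,-1],[0,0,-1,0,0,0,-1],[0,0,-1,0,0,0,-1],[0,0,-1,0,0,0,-1],[0,0,-1,0,0,0,-1]]])

```text
clock: 11.3
position: [0.4843, 0.1498, 0.225]
tool_rot: [-3.141, -0.0, 0.177]
force: [0.4, -0.8, -1.3]
grip_width: 0.0313
finger_force: 59.5
```

```bash
python3 - <<'E'
from go import *; import m
S=grab_frame('scene');T=grab_frame('top')
us=[]
for f in(S,T):
    c=proj(f,[.558,.1627,.255]).astype(int);us.append(m.cen(f,(50,60,20),(90,255,255),(c[0]-28,c[1]-28,c[0]+28,c[1]+28),'screen')[0])
print(tri([ray(S,us[0]),ray(T,us[1])]).round(4))
s=observe();f=grab_frame('wrist');u,_=m.cen(f,(50,60,20),(90,255,255),(190,0,310,330),'w');print(wplane(s,f,u,.0955+s['position'][2]-.0537))
u=np.array([np.cos(.177),np.sin(.177)]);g=np.array([.5160,-.177])-.075*u
print(g);delta([*g,.2287],.177)
E
```

```text
screen [280.5 121.5] A 160.0 box [[271.0, 117.0], [287.0, 114.0], [290.0, 126.0], [274.0, 129.0]] poly [[285, 115], [289, 125], [276, 128], [272, 118]]Traceback (most recent call last):
  File "<stdin>", line 5, in <module>
  File "m.py", line 6, in cen
    cs,_=cv2.findContours(k,cv2.RETR_EXTERNAL,cv2.CHAIN_APPROX_NONE);c=max(cs,key=cv2.contourArea)
                                                                       ~~~^^^^^^^^^^^^^^^^^^^^^^^^
ValueError: max() iterable argument is empty
```

```bash
python3 - <<'E'
from go import *; import m
s=observe();f=grab_frame('wrist');save('pics/w3.png',f);u,_=m.cen(f,(50,60,20),(90,255,255),(190,0,310,330),'w')
a=wplane(s,f,u,.3);b=wplane(s,f,u,.2);S=grab_frame('scene')
print(tri([(a,(b-a)/np.linalg.norm(b-a)),ray(S,(280.5,121.5))]).round(4),'expected',.5574,.1626,.0955+s['position'][2]-.0537)
u=np.array([np.cos(.177),np.sin(.177)]);g=np.array([.5160,-.177])-.075*u
print(g);delta([*g,.2287],.177)
E
```

```text
w [259.  117.4] A 7356.0 box [[214.0, 159.0], [214.0, 75.0], [305.0, 75.0], [305.0, 159.0]] poly [[304, 77], [302, 159], [216, 159], [214, 77]]
[0.5584 0.1629 0.2685] expected 0.5574 0.1626 0.2679734521808196
[ 0.44217177 -0.19020579]
t 11.5 pos [0.4845 0.1497 0.2236] rpy [ 3.142e+00 -1.000e-03  1.770e-01] F [-0.6  0.5 -1.8] w 0.0311
units xyz [-5.07 16.36 -0.26] turn [ 0.   -0.01 -0.  ]
```

View pics/w3.png

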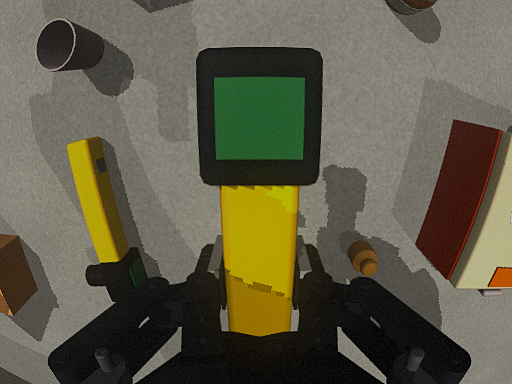

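The thermometer is held level: the wrist view has its screen at (259,117), and the screen triangulates within 1 mm of where a rigid grip would put it. I carry it over the spot.

Emit:
move_arm(plan=[[[-0.1,0.4,-0.3,0,0,0,-1],[-0.25,0.7,0,0,0,0,-1],[-0.3,1,0,0,0,0,-1],[-0.3,1,0,0,0,0,-1],[-0.3,1,0,0,0,0,-1],[-0.3,1,0,0,0,0,-1],[-0.3,1,0,0,0,0,-1],[-0.3,1,0,0,0,0,-1],[-0.3,1,0,0,0,0,-1],[-0.3,1,0,0,0,0,-1]]])

```text
clock: 12.5
position: [0.4614, -0.0411, 0.2289]
tool_rot: [3.142, 0.001, 0.176]
force: [-0.0, 0.4, -1.7]
grip_width: 0.031
finger_force: 59.5
```

Emit:
move_arm(plan=[[[-0.3,1,0,0,0,0,-1],[-0.3,1,0,0,0,0,-1],[-0.3,1,0,0,0,0,-1],[-0.3,1,0,0,0,0,-1],[-0.3,1,0,0,0,0,-1],[-0.3,0.8,0,0,0,0,-1],[-0.3,0.6,0,0,0,0,-1],[-0.2,0.4,0,0,0,0,-1],[0,0,0,0,0,0,-1],[0,0,0,0,0,0,-1]]])

```text
clock: 13.5
position: [0.4409, -0.1809, 0.2292]
tool_rot: [-3.141, 0.0, 0.177]
force: [0.2, 0.5, -0.7]
grip_width: 0.0315
finger_force: 59.5
```

```bash
python3 - <<'E'
from go import *
delta([.4422,-.1902,.2287],.177)
E
```

```text
t 13.5 pos [ 0.4409 -0.1809  0.2292] rpy [-3.141  0.     0.177] F [ 0.2  0.5 -0.7] w 0.0315
units xyz [-0.02  0.47  0.02] turn [-0.  0. -0.]
```

Emit:
move_arm(plan=[[[0,0.25,0,0,0,0,-1],[0,0.22,0,0,0,0,-1],[0,0,0,0,0,0,-1],[0,0,0,0,0,0,-1],[0,0,0,0,0,0,-1],[0,0,0,0,0,0,-1],[0,0,0,0,0,0,-1],[0,0,0,0,0,0,-1],[0,0,0,0,0,0,-1],[0,0,0,0,0,0,-1]]])

```text
clock: 14.5
position: [0.4427, -0.1903, 0.2293]
tool_rot: [-3.142, -0.0, 0.177]
force: [0.5, -0.6, -2.3]
grip_width: 0.0312
finger_force: 59.5
```

```bash
python3 - <<'E'
from go import *; import m
s=observe();f=grab_frame('wrist');S=grab_frame('scene');T=grab_frame('top');save('pics/s4.png',S)
u,_=m.cen(f,(50,60,20),(90,255,255),(190,0,310,330),'w')
a=wplane(s,f,u,.3);b=wplane(s,f,u,.2)
c=proj(S,[.516,-.177,.27]).astype(int);v,_=m.cen(S,(50,60,20),(90,255,255),(c[0]-28,c[1]-28,c[0]+28,c[1]+28),'s')
print(tri([(a,(b-a)/np.linalg.norm(b-a)),ray(S,v)]).round(4))
delta([.4422,-.1902,.2287],.177)
E
```

```text
w [258.9 117.5] A 7340.0 box [[213.0, 76.0], [305.0, 76.0], [305.0, 159.0], [213.0, 159.0]] poly [[304, 77], [302, 159], [216, 159], [214, 77]]
s [112.8 115.9] A 159.5 box [[104.0, 111.0], [120.0, 109.0], [122.0, 120.0], [106.0, 123.0]] poly [[119, 109], [121, 119], [106, 122], [105, 112]]
[ 0.5158 -0.1776  0.2709]
t 14.65 pos [ 0.4427 -0.1903  0.2293] rpy [-3.142  0.     0.177] F [ 0.1  0.1 -1.3] w 0.031
units xyz [-0.02 -0.01  0.03] turn [-0.  0. -0.]
```

View pics/s4.png

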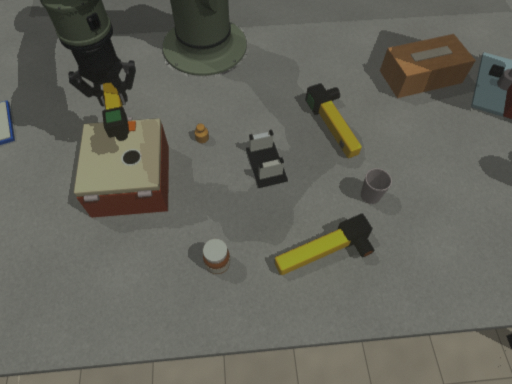

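Emit:
move_arm(plan=[[[0,0,0,0,0,0,-1],[0,0,0,0,0,0,-1],[0,0,0,0,0,0,-1],[0,0,0,0,0,0,-1],[0,0,0,0,0,0,-1],[0,0,0,0,0,0,-1],[0,0,0,0,0,0,-1],[0,0,0,0,0,0,-1],[0,0,0,0,0,0,-1],[0,0,0,0,0,0,-1]]])

```text
clock: 15.65
position: [0.4427, -0.1902, 0.2293]
tool_rot: [-3.142, 0.0, 0.177]
force: [-0.1, -0.2, -0.9]
grip_width: 0.0312
finger_force: 59.5
```

The scene shows the screen at (113,116), held over the closed lid. Its triangulated position (0.516, -0.178) matches the spot's. I hold a little longer and then carry it back.

Emit:
move_arm(plan=[[[0,0,0,0,0,0,-1],[0,0,0,0,0,0,-1],[0,0,0,0,0,0,-1],[0,0,0,0,0,0,-1],[0,0,0,0,0,0,-1],[0,0,0,0,0,0,-1],[0,0,0,0,0,0,-1],[0.1,-0.4,0,0,0,0,-1],[0.2,-0.7,0,0,0,0,-1],[0.3,-0.9,0,0,0,0,-1]]])

```text
clock: 16.65
position: [0.4474, -0.1482, 0.2293]
tool_rot: [3.142, 0.0, 0.176]
force: [0.1, 0.0, -1.8]
grip_width: 0.0312
finger_force: 59.5
```

Emit:
move_arm(plan=[[[0.3,-0.95,0,0,0,0,-1],[0.3,-0.95,0,0,0,0,-1],[0.3,-0.95,0,0,0,0,-1],[0.3,-0.95,0,0,0,0,-1],[0.3,-0.95,0,0,0,0,-1],[0.3,-0.95,0,0,0,0,-1],[0.3,-0.95,0,0,0,0,-1],[0.3,-0.95,0,0,0,0,-1],[0.3,-0.95,0,0,0,0,-1],[0.3,-0.95,0,0,0,0,-1]]])

```text
clock: 17.65
position: [0.4729, 0.0502, 0.2293]
tool_rot: [-3.142, 0.0, 0.177]
force: [-0.4, -0.1, -1.6]
grip_width: 0.0314
finger_force: 59.5
```

Emit:
move_arm(plan=[[[0.3,-0.9,0,0,0,0,-1],[0.3,-0.9,0,0,0,0,-1],[0.3,-0.9,0,0,0,0,-1],[0.2,-0.7,0,0,0,0,-1],[0.1,-0.4,0,0,0,0,-1],[0,0,0,0,0,0,-1],[0,0,0,0,0,0,-1],[0,0,0,0,0,0,-1],[0,0,0,0,0,0,-1],[0,0,0,0,0,0,-1]]])

```text
clock: 18.65
position: [0.4834, 0.1274, 0.2293]
tool_rot: [3.141, -0.0, 0.176]
force: [0.1, -0.1, -1.0]
grip_width: 0.0315
finger_force: 59.5
```

```bash
python3 - <<'E'
from go import *
delta([.4847,.1498,.0537],.177)
E
```

```text
t 18.65 pos [0.4834 0.1274 0.2293] rpy [ 3.141 -0.     0.176] F [ 0.1 -0.1 -1. ] w 0.0315
units xyz [ 0.26 -1.09  8.78] turn [ 0.   -0.   -0.01]
```

Emit:
move_arm(plan=[[[0.13,-0.55,0,0,0,0,-1],[0.13,-0.54,0,0,0,0,-1],[0,0,0.5,0,0,0,-1],[0,0,1,0,0,0,-1],[0,0,1,0,0,0,-1],[0,0,1,0,0,0,-1],[0,0,1,0,0,0,-1],[0,0,1,0,0,0,-1],[0,0,0.5,0,0,0,-1],[0,0,0,0,0,0,-1]]])

```text
clock: 19.65
position: [0.4838, 0.1502, 0.108]
tool_rot: [3.141, 0.002, 0.177]
force: [-0.5, -0.6, -0.6]
grip_width: 0.0314
finger_force: 59.5
```

```bash
python3 - <<'E'
from go import *
delta([.4847,.1498,.0537],.177)
E
```

```text
t 19.65 pos [0.4838 0.1502 0.108 ] rpy [3.141e+00 2.000e-03 1.770e-01] F [-0.5 -0.6 -0.6] w 0.0314
units xyz [0.04 0.03 2.71] turn [0.   0.02 0.  ]
```

Emit:
move_arm(plan=[[[0.04,0.02,0.5,0,0,0,-1],[0,0,0.5,0,0,0,-1],[0,0,0.5,0,0,0,-1],[0,0,0.4,0,0,0,-1],[0,0,0.3,0,0,0,-1],[0,0,0.2,0,0,0,-1],[0,0,0.1,0,0,0,-1],[0,0,0.1,0,0,0,-1],[0,0,0,0,0,0,-1],[0,0,0,0,0,0,-1]]])

```text
clock: 20.65
position: [0.4856, 0.15, 0.0575]
tool_rot: [-3.142, -0.0, 0.177]
force: [-0.6, -0.6, -1.7]
grip_width: 0.0309
finger_force: 59.5
```

```bash
python3 - <<'E'
from go import *
delta([.4847,.1498,.0537],.177)
E
```

```text
t 20.65 pos [0.4856 0.15   0.0575] rpy [-3.142 -0.     0.177] F [-0.6 -0.6 -1.7] w 0.0309
units xyz [-0.05  0.    0.19] turn [-0. -0. -0.]
```

Emit:
move_arm(plan=[[[-0.03,0,0.05,0,0,0,-1],[0,0,0.05,0,0,0,-1],[0,0,0.05,0,0,0,-1],[0,0,0.04,0,0,0,-1],[0,0,0,0,0,0,-1],[0,0,0,0,0,0,-1],[0,0,0,0,0,0,-1],[0,0,0,0,0,0,-1],[0,0,0,0,0,0,-1],[0,0,0,0,0,0,-1]]], grip_force=25)

```text
clock: 21.65
position: [0.4849, 0.1499, 0.0537]
tool_rot: [3.142, -0.0, 0.177]
force: [-1.4, -0.4, 6.8]
grip_width: 0.0313
finger_force: 60.2
```

Emit:
move_arm(plan=[[[0,0,0,0,0,0,-0.2],[0,0,0,0,0,0,-0.1],[0,0,0,0,0,0,0],[0,0,0,0,0,0,0.2],[0,0,0,0,0,0,0.5],[0,0,0,0,0,0,1],[0,0,0,0,0,0,1],[0,0,0,0,0,0,1],[0,0,0,0,0,0,1],[0,0,0,0,0,0,1]]])

```text
clock: 22.65
position: [0.485, 0.1499, 0.0535]
tool_rot: [-3.142, -0.0, 0.177]
force: [0.0, -0.5, -0.0]
grip_width: 0.0853
finger_force: 0.0
```

Emit:
move_arm(plan=[[[0,0,-0.3,0,0,0,1],[0,0,-0.6,0,0,0,1],[0,0,-1,0,0,0,1],[0,0,-1,0,0,0,1],[0,0,-1,0,0,0,1],[0,0,-1,0,0,0,1],[0,0,-1,0,0,0,1],[-1,0,-0.8,0,0,0,1],[-1,0,0,0,0,0,1],[0,0,0,0,0,0,1]]])

```text
clock: 23.65
position: [0.444, 0.1424, 0.1889]
tool_rot: [3.141, -0.001, 0.177]
force: [1.0, 0.0, -0.4]
grip_width: 0.0853
finger_force: 0.0
```

```bash
python3 - <<'E'
from go import *; import m
s=observe();f=grab_frame('wrist');S=grab_frame('scene');save('pics/s5.png',S)
u,_=m.cen(f,(50,60,20),(90,255,255),(190,0,310,330),'w')
a=wplane(s,f,u,.3);b=wplane(s,f,u,.0)
v,_=m.cen(S,(50,60,20),(90,255,255),(262,155,290,180),'s')
print(tri([(a,(b-a)/np.linalg.norm(b-a)),ray(S,v)]).round(4))
for nm,lo,hi,c in[('pad',(3,150,80),(16,255,255),(120,126))]: m.cen(S,lo,hi,(c[0]-35,c[1]-20,c[0]+35,c[1]+20),nm)
delta([.4847,.1498,.2],.177)
E
```

```text
w [258.8  51.9] A 1309.0 box [[239.0, 34.0], [278.0, 34.0], [278.0, 69.0], [239.0, 69.0]] poly [[278, 35], [278, 69], [239, 69], [239, 35]]
s [276.  167.8] A 126.0 box [[268.0, 164.0], [281.0, 161.0], [284.0, 172.0], [271.0, 175.0]] poly [[281, 162], [283, 171], [272, 174], [269, 164]]
[0.5577 0.1627 0.0953]
pad [120.6 126.4] A 220.5 box [[106.0, 123.0], [134.0, 121.0], [135.0, 130.0], [107.0, 132.0]] poly [[134, 121], [133, 130], [107, 131], [108, 123]]
t 23.75 pos [0.4459 0.1429 0.1884] rpy [ 3.142e+00 -1.000e-03  1.770e-01] F [ 0.5  0.1 -0.2] w 0.0855
units xyz [ 1.97  0.   -0.58] turn [ 0.   -0.01 -0.  ]
```

View pics/s5.png

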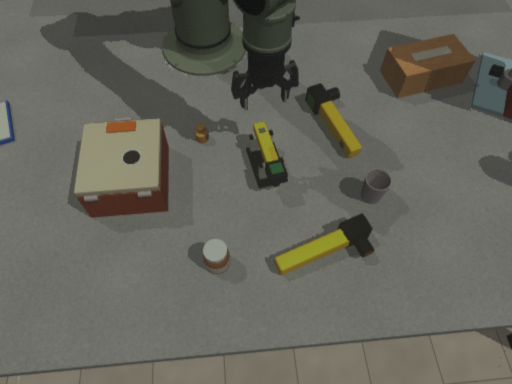

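The picture shows the thermometer back in its cradle, with its screen at (276,168), within half a pixel of the start. The lid is shut, the jar, beaker and weight are unmoved, and the gripper is clear.

```bash
python3 -c "
from h import *
print(job_done())"
```

```text
the job is handed in; nothing more can be done
None
```

The job is handed in: the lid is pressed shut and stays shut, the thermometer was held about 8 cm above the spot for over two seconds and is back in its cradle, and the jar, beaker and weight look unmoved; no verdict came back.

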